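# Draw the ring gauge off the drift mandrel and rack it

## Robot

A 6-joint arm with a two-finger parallel gripper is mounted at the origin on the work surface. World frame = base frame: x ahead of the robot, y to its left, z up, the work surface at z = 0. Lengths are in mm, angles in rad, forces in N, time in s.
With the tool pointing down it reaches from about 425 to 950 mm from the base axis. Payload 14.7 kg.
Tool frame: the origin (TCP) lies at the centre of the arm's flange, where the gripper is bolted on; the fingertips stand 173 mm ahead of it and the grasp point (between the pads) lies 155 mm ahead of it; z points along the fingers, y is the line along which they close (so a half turn about z gives the same grasp; the last joint's range is limited). The gripper opens to 85 mm and grips with 20 to 120 N. Pads are 22 mm wide; open, the fingers measure 114 mm over their backs; the gripper's body (76 mm by 85 mm) begins 54 mm behind the grasp point. The pads swing forward as they close: fully open they stand 13 mm farther back than shut.
Start: joints at [1.136, 0.48, 1.596, -0, 1.065, -0.047], TCP at [245.776, 601.738, 404.697] pointing down, gripper open.
Joint ranges: [-2.75, 2.75], [-0.82, 2.05], [0.23, 2.67], [-1.56, 4.7], [0.09, 2.69], [-2.92, 2.92]. Speed limits (rad/s): [1.89, 1.89, 2.39, 3.01, 3.01, 3.01].

## Interface

Orientations are given as a unit quaternion [w, x, y, z].
In Python, from cell import telemetry, imaging, job_done gives the robot as it stands.
- The arm moves only by the shell command python3 -m creep 'ROWS' [FORCE]. ROWS is JSON, a list that holds one entry, the list of rows, each a list of 7 numbers: the turn, a rotation vector about the tool's x, y, z in degrees, then the shift along the tool's x, y, z in cm, then the closure, from -1 (fully open) to 1 (shut). A call has 1 to 8 rows; each row shifts and turns the commanded pose from where the row before left it, along the tool's axes as they then stand; what a row does not reach is not made up. A row lasts 1/12 s, in which the tool goes at most 41.7 mm and 7.16 degrees, less where a joint would pass 70% of its speed; a pose out of reach is approached as far as the arm can. A call is refused whole if a number of a shift passes 4.17 or a number of a turn 7.16, either way. A call with a gripper value outside its range is refused whole. The fingers move at their own pace and stop on an object; FORCE is the grip in N (left out, the last holds). Time passes only in rows, so rows that do not move let the fingers close. It gives the time, the measured TCP pose, the force, the opening and the grip force at its end, in the units of the state.
- telemetry.observe(): the state, without advancing time (a new reading comes with each control period).
- imaging.get_image(name): name is "scene" or "side" or "wrist"; returns a dict with "color" (400x640x3 uint8, blue, green, red), "fx", "fy", "cx", "cy" (pixels), "extrinsics" (4x4, takes a point from world to camera coordinates). Camera axes: x right, y down, z forward; pixel columns grow to the right and rows downward; lengths in mm; the calibration is good to about 2 mm. A picture is of the moment at which its call begins. There is no depth.
- job_done(): hands the job in; it is judged then, once.
The state is a dict: "clock": time; "q": joint angles; "dq": joint speeds; "tau": joint torques, N m; "tcp_pos": TCP position; "tcp_rot": TCP orientation; "wrist_force": force on the tool from outside, world axes, zero at the start; "wrist_torque": the same for the moment, N m; "gripper_width": finger opening in mm; "gripper_force": force on a finger pad.
Only numpy, scipy, OpenCV 4.12 (cv2) and the standard library are available. Lean on these libraries where they do the work, as an engineer would, in place of code of your own. Each camera call takes 0.05 s, during which the arm holds its last target. There are 200 camera calls.

## Task

Draw the nickel ring gauge off the open end of the blue drift mandrel, keeping hold of it so that it never drops onto the bench, then lower it gently on edge into the one empty slotted rest of the rack and let go. Leave the other two ring gauges, the plug gauge, the seal ring, the depth gauge and the oil bottle where they are.

Things in the scene. Friction and masses are not known exactly. Their poses are not given: they have to be found in the camera images.
- ring_centre (a point): Centre of the nickel (pale silver) ring gauge: loose, 78 mm outer diameter, 31 mm bore, 18 mm thick, about 0.4 kg; its y axis is the ring's axis. At first it hangs on the mandrel's shank, its centre 6.5 mm below the mandrel's axis; its wall stands 23.5 mm above the shank and can be pinched face to face (18 mm) from above.
- mandrel_tip (a point): Centre of the free end face of the blue mandrel, a fixed level rod 140 mm above the bench; its y axis points along the rod out of the open end. From the tip inward: a bevelled head of 26 mm diameter, 40 mm long, then an 18 mm shank, 125 mm long, to the stand. The ring's 31 mm bore clears the head only when the ring is lifted 6.5 mm to run centred on the rod's axis.
- rest_free_seat (a point): In the empty rest, the point where a seated ring's centre lies, 56 mm above the bench. The rest: fixed, 100 mm along x, 44 mm along y, with an open slot along x, 24 mm wide, walls ending 8 mm below this point; its V floor holds a ring on edge, ring axis along y. Three such rests stand side by side, 80 mm apart along y, in any order.
- brass_ring_centre (a point): Centre of a brass-coloured ring gauge of the same size, standing in one of the other rests (bystander; axis y).
- black_ring_centre (a point): Centre of a black ring gauge of the same size, standing in the remaining rest (bystander; axis y).
- ring: The nickel ring gauge; origin at its centre, y axis along its bore.
- stand: Fixed cast iron stand that holds the mandrel's other end (34 mm nut, 12 mm thick, at the root); upright 80 mm wide, 60 mm deep, 170 mm high. Origin on the bench under the upright's middle, 195 mm behind the mandrel's tip; y axis along the mandrel to its open end.
- rest_free: The empty rest; origin at the centre of its underside, 8 mm above the bench; x along the slot, y across it.
- plug_gauge: Nickel plug gauge, 165 mm long, up to 32 mm diameter, upright in its own slotted stand at the back (bystander); origin at its foot.
- seal_ring: Black rubber seal ring, 68 mm across and 9 mm thick, flat on the bench (bystander); origin at its underside.
- depth_gauge: Brass T-shaped thread depth gauge, 75 by 80 mm and 12 mm thick (20 mm with its screw), flat on the bench (bystander); origin at its underside.
- oil_can: Yellow oil bottle, 48 mm diameter and 110 mm high, standing at the back (bystander); origin at its underside.
Mind the look-alikes: they are no part of the job. Leave any green or turquoise look-alike of the ring alone.

How it is judged:
By the outcome, as a careful person would: the job done as asked, in the order asked, and still so for the second after the job is handed in, with the robot touching nothing.
It also fails if it takes over 45 s, if anything falls off the work surface, if the arm or the gripper's body presses on something with over 40 N, if the wrist force passes 120 N, or if a joint passes its speed limit or range.

## Working session

There is one attempt and no reset: what is moved stays moved. The work goes in short steps, Python scripts to look and compute and a shell command to move; the robot and the scene stay as the last step left them, time stands still between calls to the robot, and variables do not carry over. Pictures are saved under pics/ and viewed, at most 10 in all, crops included, and the job is handed in when it is done.

```bash
mkdir -p pics; ls
python3 - <<'E'
from cell import telemetry, imaging
import cv2, numpy as np, pickle
s=telemetry.observe(); print({k:np.round(s[k],3).tolist() for k in s})
d={}
for n in ["scene","side","wrist"]:
    i=imaging.get_image(n); d[n]=i; cv2.imwrite(f"pics/{n}0.png",i["color"]); print(n,i["fx"],i["fy"],i["cx"],i["cy"],np.round(i["extrinsics"],3).tolist())
pickle.dump(d,open("d0.pkl","wb"))
E
```

```text
pics
{'clock': 0.0, 'q': [1.136, 0.481, 1.597, -0.0, 1.065, -0.047], 'dq': [0.002, -0.001, -0.001, 0.001, 0.0, -0.0], 'tau': [-0.004, -95.066, -43.018, -0.001, 0.012, -0.0], 'tcp_pos': [245.692, 601.566, 404.072], 'tcp_rot': [-0.0, 0.193, 0.981, -0.001], 'wrist_force': [0.053, -1.226, 0.128], 'wrist_torque': [-0.022, 0.002, 0.001], 'gripper_force': 0.0, 'gripper_width': 85.453}
scene 436.7810539447868 436.7810539447868 308.4914213580781 202.52105257107263 [[-0.005, 1.0, 0.009, 42.086], [0.751, 0.01, -0.66, -344.874], [-0.66, 0.004, -0.751, 1461.378], [0.0, 0.0, 0.0, 1.0]]
side 393.8742436169808 393.8742436169808 314.6033286415335 191.78496443048397 [[0.868, -0.497, 0.001, -528.209], [-0.315, -0.552, -0.772, 234.938], [0.384, 0.67, -0.635, 957.596], [0.0, 0.0, 0.0, 1.0]]
wrist 305.0818423456921 305.0818423456921 316.9907835709832 203.22962853031328 [[0.379, 0.926, -0.002, -649.25], [0.881, -0.36, 0.308, -39.37], [0.284, -0.118, -0.952, 380.598], [0.0, 0.0, 0.0, 1.0]]
```

View pics/scene0.png

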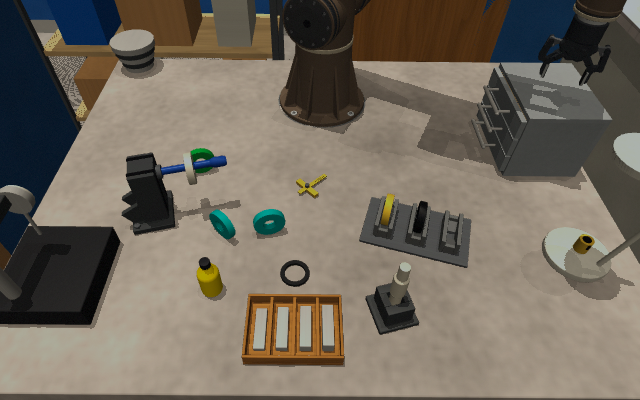

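View pics/side0.png

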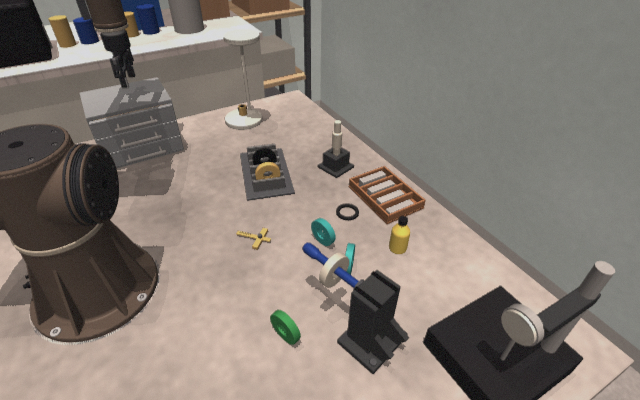

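Scene: mandrel tip near (226,160), nickel ring (191,167), brass (388,211), black (420,218), empty rest ~(453,230). Side: tip (306,247), ring (335,268), black (263,156), brass (267,172), with the empty rest behind. I'll enlarge those areas.

Run:
```python
import cv2, numpy as np, pickle
d=pickle.load(open("d0.pkl","rb"))
def c(n,x,y,w,h): return cv2.resize(d[n]["color"][y:y+h,x:x+w],(400,300),interpolation=cv2.INTER_CUBIC)
a=np.vstack([np.hstack([c("scene",120,125,120,90),c("scene",360,185,120,90)]),np.hstack([c("side",285,225,120,90),c("side",220,130,120,90)])])
cv2.imwrite("pics/crops.png",a)
```

```text
(no output)
```

View pics/crops.png

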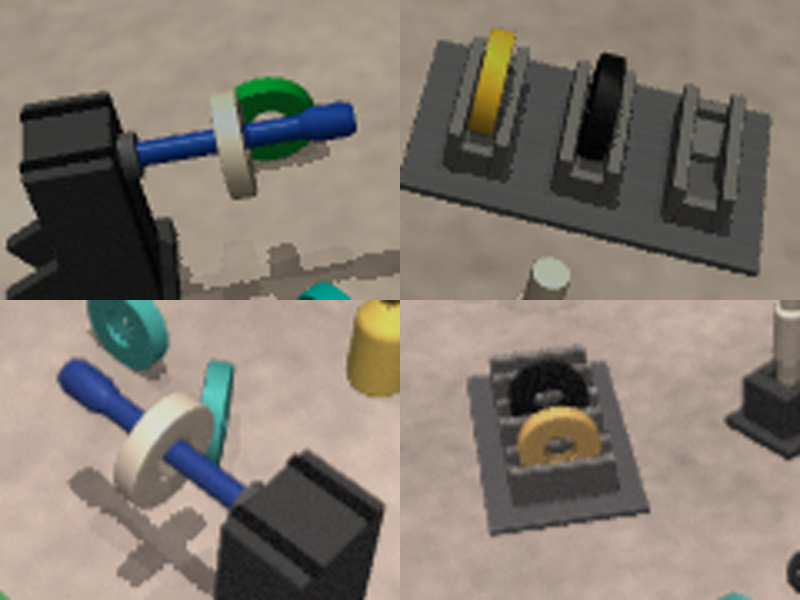

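```bash
cat > h.py <<'E'
import numpy as np
def ray(i,p):
    E=np.array(i["extrinsics"]);R,t=E[:3,:3],E[:3,3]
    return -R.T@t, R.T@np.array([(p[0]-i["cx"])/i["fx"],(p[1]-i["cy"])/i["fy"],1])
def onz(i,p,z):
    o,v=ray(i,p); return o+v*(z-o[2])/v[2]
def proj(i,X):
    E=np.array(i["extrinsics"]);c=np.asarray(X)@E[:3,:3].T+E[:3,3]
    return np.c_[c[:,0]/c[:,2]*i["fx"]+i["cx"],c[:,1]/c[:,2]*i["fy"]+i["cy"]]
def tri(i,p,j,q):
    o,v=ray(i,p);O,V=ray(j,q);A=np.c_[v,-V];s=np.linalg.lstsq(A,O-o,rcond=None)[0]
    a,b=o+v*s[0],O+V*s[1]; return (a+b)/2,np.linalg.norm(a-b)
E
python3 - <<'E'
import pickle,numpy as np; from h import *
np.set_printoptions(precision=1,suppress=True)
d=pickle.load(open("d0.pkl","rb"));S,D=d["scene"],d["side"]
a=lambda x,y:(120+.3*x,125+.3*y); b=lambda x,y:(360+.3*(x-400),185+.3*y)
c=lambda x,y:(285+.3*x,225+.3*(y-300)); e=lambda x,y:(220+.3*(x-400),130+.3*(y-300))
print("tip",onz(S,a(352,120),140),onz(D,c(70,375),140),tri(S,a(352,120),D,c(70,375)))
print("root",onz(S,a(137,153),140),onz(D,c(242,495),140))
print("ring x shank",onz(S,a(232,143),140),onz(D,c(168,447),140))
print("brass",onz(S,b(494,82),56),onz(D,e(557,448),56),tri(S,b(494,82),D,e(557,448)))
print("black",onz(S,b(603,107),56),onz(D,e(549,400),56))
for p in [(690,88),(737,97),(680,195),(730,207)]: print("free wall",onz(S,b(*p),48))
print("plate",[onz(S,b(*p),6)[:2] for p in [(437,41),(768,115),(755,270)]])
E
```

```text
tip [ 451.6 -241.8  140. ] [ 444.7 -247.7  140. ] (array([ 446.7, -243.4,  135.1]), np.float64(0.6384532929700384))
root [ 487.8 -389.5  140. ] [ 488.3 -385.4  140. ]
ring x shank [ 476.7 -324.2  140. ] [ 468.9 -331.6  140. ]
brass [529.5 155.3  56. ] [522.8 146.9  56. ] (array([525.5, 155.9,  50. ]), np.float64(2.2019271411257155))
black [552.3 231.7  56. ] [548.4 222.   56. ]
free wall [526.7 302.1  48. ]
free wall [534.9 335.1  48. ]
free wall [624.5 275.1  48. ]
free wall [634.3 307.8  48. ]
plate [array([444.3, 126.9]), array([517.4, 374.3]), array([658.2, 331.3])]
```

Estimates agree: mandrel tip ≈(448,-245), axis (-0.26,0.965). The ring is at ≈(473,-328), ~86 mm in from the tip, which is on the shank as it should be. The free seat is at ≈(578,305) and the rack's y axis is (0.295,0.955). I'll turn by 142.6°, then arc around the base to above the ring.

```bash
python3 -m creep '[[[0,0,7.13,0,0,0,-1],[0,0,7.13,0,0,0,-1],[0,0,7.13,0,0,0,-1],[0,0,7.13,0,0,0,-1],[0,0,7.13,0,0,0,-1],[0,0,7.13,0,0,0,-1],[0,0,7.13,0,0,0,-1],[0,0,7.13,0,0,0,-1]]]' 40 >/dev/null
python3 -m creep '[[[0,0,7.13,0,0,0,-1],[0,0,7.13,0,0,0,-1],[0,0,7.13,0,0,0,-1],[0,0,7.13,0,0,0,-1],[0,0,7.13,0,0,0,-1],[0,0,7.13,0,0,0,-1],[0,0,7.13,0,0,0,-1],[0,0,7.13,0,0,0,-1]]]' >/dev/null
python3 -m creep '[[[0,0,7.13,0,0,0,-1],[0,0,7.13,0,0,0,-1],[0,0,7.13,0,0,0,-1],[0,0,7.13,0,0,0,-1]]]'
python3 -m creep '[[[0,0,0,1.97,3.5,0,-1],[0,0,0,1.97,3.5,0,-1],[0,0,0,1.97,3.5,0,-1],[0,0,0,1.97,3.5,0,-1],[0,0,0,1.97,3.5,0,-1],[0,0,0,1.97,3.5,0,-1],[0,0,0,1.97,3.5,0,-1]]]' >/dev/null
python3 -m creep '[[[0,0,0,1.97,3.5,0,-1],[0,0,0,1.97,3.5,0,-1],[0,0,0,1.97,3.5,0,-1],[0,0,0,1.97,3.5,0,-1],[0,0,0,1.97,3.5,0,-1],[0,0,0,1.97,3.5,0,-1],[0,0,0,1.97,3.5,0,-1]]]'
```

```text
clock: 1.82
tcp_pos: [245.7, 601.7, 404.4]
tcp_rot: [0.0, 0.992, 0.129, -0.0]
wrist_force: [0.8, 0.5, -0.4]
gripper_width: 85.4
gripper_force: 0.0
clock: 2.98
tcp_pos: [641.3, 199.3, 404.5]
tcp_rot: [0.0, 0.991, 0.132, -0.0]
wrist_force: [0.8, 1.5, 0.2]
gripper_width: 85.3
gripper_force: 0.0
```

```bash
python3 -m creep '[[[0,0,0,-2.13,3.33,0,-1],[0,0,0,-2.13,3.33,0,-1],[0,0,0,-2.13,3.33,0,-1],[0,0,0,-2.13,3.33,0,-1],[0,0,0,-2.13,3.33,0,-1],[0,0,0,-2.13,3.33,0,-1],[0,0,0,-2.13,3.33,0,-1]]]' >/dev/null
python3 -m creep '[[[0,0,0,-2.13,3.33,0,-1],[0,0,0,-2.13,3.33,0,-1],[0,0,0,-2.13,3.33,0,-1],[0,0,0,-2.13,3.33,0,-1],[0,0,0,-2.13,3.33,0,-1],[0,0,0,-2.13,3.33,0,-1],[0,0,0,-2.13,3.33,0,-1],[0,0,0,0,0,0,-1]]]'
python3 - <<'E'
from cell import imaging
import cv2,pickle
i=imaging.get_image("wrist");cv2.imwrite("pics/w1.png",i["color"]);pickle.dump(i,open("w1.pkl","wb"))
E
```

```text
clock: 4.23
tcp_pos: [472.6, -332.5, 404.6]
tcp_rot: [0.001, 0.991, 0.13, -0.0]
wrist_force: [0.1, -0.3, 0.8]
gripper_width: 85.4
gripper_force: 0.0
```

View pics/w1.png

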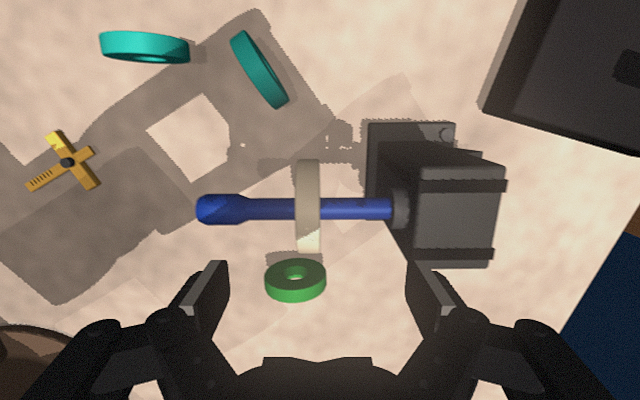

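Wrist view: tip (197,209), shank to root (392,209), ring about x 297–319 and y 160–252. The closing line is parallel to the mandrel.

Run:
```python
import pickle,numpy as np,cv2; from h import *
np.set_printoptions(precision=1,suppress=True)
W=pickle.load(open("w1.pkl","rb"));d=pickle.load(open("d0.pkl","rb"))
hsv=cv2.cvtColor(W["color"],cv2.COLOR_BGR2HSV);
m=(hsv[...,0]>105)&(hsv[...,0]<130)&(hsv[...,1]>120)&(hsv[...,2]>50)
for x in (200,215,230,260,280,330,350,380):
    y=np.where(m[150:260,x])[0]+150; print(x,y.min(),y.max(),onz(W,(x,(y.min()+y.max())/2),140))
x=np.where(m[205:213].any(0))[0];x=x[(x>150)&(x<450)]; print("blue x",x.min(),x.max(), "tip",onz(W,(x.min(),209),140))
g=W["color"].astype(int)
for y in (165,180,195,220,235,248): print(y,[tuple(g[y,k]) [2] for k in range(288,328,2)])
for y in (180,195,209,235): print(onz(W,(297,y),170),onz(W,(319,y),170))
```

```text
200 198 220 [ 446.4 -241.8  140. ]
215 195 223 [ 449.5 -253.5  140. ]
230 195 223 [ 452.6 -265.3  140. ]
260 208 213 [ 457.6 -289.   140. ]Traceback (most recent call last):
  File "<stdin>", line 7, in <module>
    return umr_minimum(a, axis, None, out, keepdims, initial, where)
ValueError: zero-size array to reduction operation minimum which has no identity
```

Run:
```python
import pickle,numpy as np,cv2; from h import *
np.set_printoptions(precision=1,suppress=True)
W=pickle.load(open("w1.pkl","rb"))
g=W["color"].astype(int); b=(g[...,0]-g[...,2])>40
for x in (200,215,230,260,280,290,330,350,380):
    y=np.where(b[150:260,x])[0]+150
    if len(y): print(x,y.min(),y.max(),onz(W,(x,(y.min()+y.max())/2),140))
x=np.where(b[205:213].any(0))[0];x=x[(x>150)&(x<450)]; print("tip",x.min(),onz(W,(x.min(),209),140))
for y in (165,180,195,220,235,248): print(y,g[y,288:328:2,2])
for y in (180,195,209,235): print(onz(W,(297,y),170),onz(W,(319,y),170))
```

```text
200 198 220 [ 446.4 -241.8  140. ]
215 195 223 [ 449.5 -253.5  140. ]
230 195 223 [ 452.6 -265.3  140. ]
260 203 215 [ 458.8 -288.7  140. ]
280 205 213 [ 463.  -304.4  140. ]
290 206 213 [ 464.7 -312.3  140. ]
330 202 218 [ 472.6 -343.8  140. ]
350 201 218 [ 477.2 -359.3  140. ]
380 201 218 [ 483.4 -382.8  140. ]
tip 196 [ 445.5 -238.7  140. ]
165 [165 172 131 132 127 129 125 129 127 125 127 122 125 127 128 127 205 210
 212 211]
180 [205 208 151 133 145 154 152 157 153 153 149 150 153 152 150 141 197 220
 219 218]
195 [213 214 218 187 161 169 170 166 167 165 168 164 164 163 162 152 194 224
 220 217]
220 [173 179 181 149 155 167 172 170 165 169 167 173 174 172 177 161 190 200
 195 189]
235 [211 208 210 202 157 160 164 158 165 169 231 225 228 225 228 219 195 221
 219 221]
248 [217 216 218 213 204 222 225 225 225 228 225 227 227 226 228 219 205 220
 221 219]
[ 497.5 -312.   170. ] [ 501.4 -326.5  170. ]
[ 487.1 -314.5  170. ] [ 491.  -329.3  170. ]
[ 477.1 -317.   170. ] [ 481.1 -332.   170. ]
[ 457.7 -321.7  170. ] [ 461.8 -337.2  170. ]
```

Mandrel direction is 14.7° (tool at 15.0°). The ring is ~88 mm in from the tip, centre xy ≈(469,-327). Moving down with the fingers partly closed, tips ~5 mm above the shank.

```bash
python3 -m creep '[[[0,0,0.2,-0.21,-0.62,0,-1],[0,0,0,0,0,2,-0.3],[0,0,0,0,0,2,-0.2],[0,0,0,0,0,1.5,0],[0,0,0,0,0,0.5,0],[0,0,0,0,0,0,0],[0,0,0,0,0,0,0]]]'
python3 - <<'E'
from cell import imaging
import cv2,pickle
i=imaging.get_image("wrist");cv2.imwrite("pics/w2.png",i["color"]);pickle.dump(i,open("w2.pkl","wb"))
E
```

```text
clock: 4.87
tcp_pos: [471.3, -320.7, 345.1]
tcp_rot: [-0.0, 0.991, 0.131, -0.0]
wrist_force: [0.6, 0.2, 0.3]
gripper_width: 42.5
gripper_force: 0.0
```

View pics/w2.png

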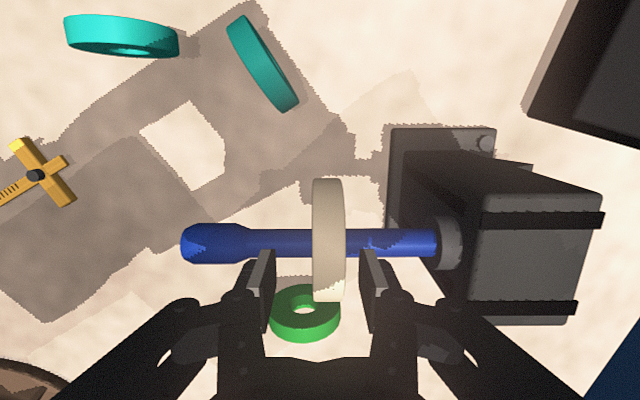

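Pads' inner faces at x 275 and 360 (mid 317), ring at 312–346 (mid 329). So the tool must go ~6 mm toward the stand, agreeing with the computed target (469,-327). I'll correct, lower 18 mm and close.

```bash
python3 -m creep '[[[0,0,0,-0.38,0.57,0,0],[0,0,0,0,0,0,0],[0,0,0,0,0,1.0,0],[0,0,0,0,0,0.8,0],[0,0,0,0,0,0,0],[0,0,0,0,0,0,0]]]'
python3 -m creep '[[[0,0,0,0,0,0,0.25],[0,0,0,0,0,0,0.4],[0,0,0,0,0,0,0.5],[0,0,0,0,0,0,0.6],[0,0,0,0,0,0,0.8],[0,0,0,0,0,0,0.8]]]' 50
python3 - <<'E'
from cell import imaging
import cv2,pickle
i=imaging.get_image("wrist");cv2.imwrite("pics/w3.png",i["color"]);pickle.dump(i,open("w3.pkl","wb"))
E
```

```text
clock: 5.42
tcp_pos: [468.4, -327.8, 325.8]
tcp_rot: [-0.001, 0.991, 0.13, -0.001]
wrist_force: [0.6, 0.0, 0.6]
gripper_width: 42.6
gripper_force: 0.0
clock: 5.92
tcp_pos: [468.7, -328.0, 326.8]
tcp_rot: [0.0, 0.991, 0.13, 0.0]
wrist_force: [-0.7, 1.0, 1.4]
gripper_width: 8.7
gripper_force: 10.3
```

View pics/w3.png

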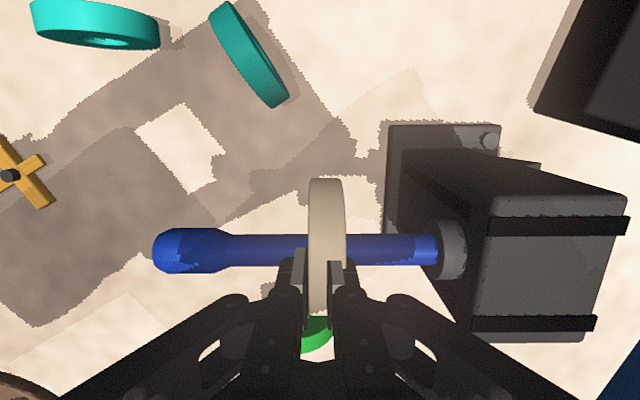

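Run:
```python
from cell import imaging,telemetry
import cv2,numpy as np,pickle; from h import *
s=telemetry.observe();print(s["gripper_width"],s["gripper_force"],s["tcp_pos"],s["wrist_force"])
a=pickle.load(open("w3.pkl","rb"))
A=cv2.resize(a["color"][170:350,240:400],(400,450),interpolation=cv2.INTER_CUBIC)
i=imaging.get_image("side");B=cv2.resize(i["color"][200:335,280:400],(400,450),interpolation=cv2.INTER_CUBIC)
cv2.imwrite("pics/z3.png",np.hstack([A,B]))
n=np.array([.254,-.967,0]);t=np.array([446.4,-241.8,140]);
for s_ in(79,88,97): 
  c=t+n*s_; print(s_,proj(a,[c+[0,0,32.5],c+[0,0,9]]).round(1).tolist())
```

```text
8.954512547577576 10.326560412052572 [ 468.70065181 -327.97836477  326.84353669] [-0.85198571  2.21665093  2.15400272]
79 [[295.9, 281.9], [298.8, 257.7]]
88 [[315.3, 281.9], [315.5, 257.7]]
97 [[334.7, 282.0], [332.3, 257.8]]
```

View pics/z3.png

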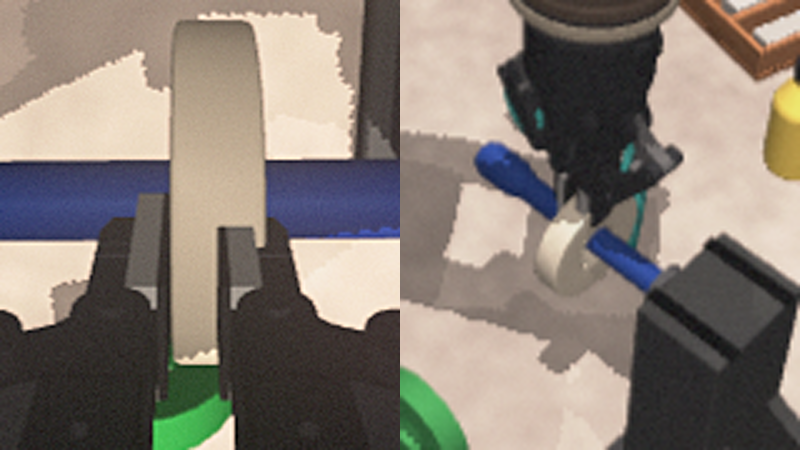

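Run:
```python
import pickle; from h import *
from scipy.spatial.transform import Rotation as R
for f,p,q,ys in (("w2.pkl",[471.3,-320.7,345.1],[.991,.131,0,0],21.2),("w3.pkl",[468.7,-328,326.8],[.991,.130,0,0],4.5)):
    W=pickle.load(open(f,"rb")); r=R.from_quat([q[0],q[1],0,0])
    for d in (150,155,160,165,170,175):
        P=[np.array(p)+r.apply([x,y,d]) for y in (-ys,ys) for x in (-11,11)]
        print(f,d,proj(W,P).round(0).tolist())
```

```text
w2.pkl 150 [[272.0, 308.0], [269.0, 266.0], [364.0, 308.0], [366.0, 266.0]]
w2.pkl 155 [[273.0, 302.0], [271.0, 261.0], [362.0, 302.0], [364.0, 261.0]]
w2.pkl 160 [[275.0, 296.0], [273.0, 255.0], [361.0, 295.0], [363.0, 255.0]]
w2.pkl 165 [[276.0, 290.0], [274.0, 251.0], [359.0, 290.0], [361.0, 251.0]]
w2.pkl 170 [[277.0, 284.0], [275.0, 246.0], [358.0, 284.0], [360.0, 246.0]]
w2.pkl 175 [[278.0, 279.0], [277.0, 242.0], [357.0, 279.0], [358.0, 242.0]]
w3.pkl 150 [[308.0, 308.0], [307.0, 266.0], [327.0, 308.0], [328.0, 266.0]]
w3.pkl 155 [[308.0, 302.0], [308.0, 261.0], [327.0, 302.0], [327.0, 261.0]]
w3.pkl 160 [[308.0, 296.0], [308.0, 256.0], [327.0, 296.0], [327.0, 256.0]]
w3.pkl 165 [[309.0, 290.0], [308.0, 251.0], [326.0, 290.0], [327.0, 251.0]]
w3.pkl 170 [[309.0, 284.0], [309.0, 246.0], [326.0, 284.0], [326.0, 246.0]]
w3.pkl 175 [[309.0, 279.0], [309.0, 242.0], [326.0, 279.0], [326.0, 242.0]]
```

Width 9 mm is less than the ring's 18 mm. The right pad tip is ~155 mm ahead and the left ~168 mm, so the right finger rode onto the rim: not a valid pinch. I'll open again and look.

```bash
python3 -m creep '[[[0,0,0,0,0,0,0.3],[0,0,0,0,0,0,-0.1],[0,0,0,0,0,0,-0.1],[0,0,0,0,0,0,-0.1],[0,0,0,0,0,0,-0.1]]]'
python3 - <<'E'
from cell import imaging
import cv2,pickle,numpy as np
i=imaging.get_image("wrist");pickle.dump(i,open("w4.pkl","wb"));s=imaging.get_image("side")
A=cv2.resize(i["color"][170:350,240:400],(400,450),interpolation=cv2.INTER_CUBIC)
B=cv2.resize(s["color"][200:335,280:400],(400,450),interpolation=cv2.INTER_CUBIC)
cv2.imwrite("pics/z4.png",np.hstack([A,B]))
E
```

```text
clock: 6.43
tcp_pos: [468.7, -328.1, 326.7]
tcp_rot: [0.0, 0.991, 0.13, 0.0]
wrist_force: [-0.7, -0.0, 0.1]
gripper_width: 46.8
gripper_force: 0.0
```

View pics/z4.png

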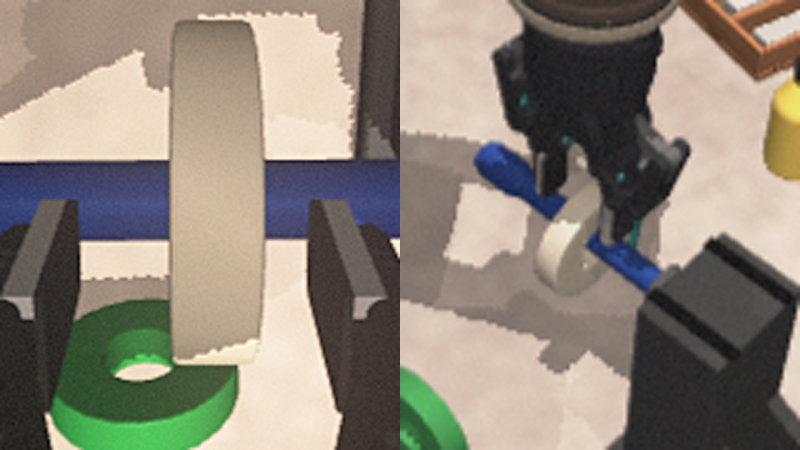

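Both fingers now straddle the ring again. Pad faces are at crop 75 and 310, ring at 172–262, so it sits 4.7 mm toward the stand. The rim overlap was too shallow, so I'll centre, go 7 mm deeper and close in slow steps.

```bash
python3 -m creep '[[[0,0,0,0,0.47,0,-0.1],[0,0,0,0,0,0.4,-0.1],[0,0,0,0,0,0.3,0],[0,0,0,0,0,0,0.1],[0,0,0,0,0,0,0.2],[0,0,0,0,0,0,0.3],[0,0,0,0,0,0,0.4]]]' 30
python3 -m creep '[[[0,0,0,0,0,0,0.45],[0,0,0,0,0,0,0.5],[0,0,0,0,0,0,0.55],[0,0,0,0,0,0,0.6],[0,0,0,0,0,0,0.6]]]'
```

```text
clock: 7.12
tcp_pos: [470.8, -333.2, 321.7]
tcp_rot: [0.001, 0.991, 0.13, 0.001]
wrist_force: [-1.8, 3.3, 33.3]
gripper_width: 25.6
gripper_force: 16.8
clock: 7.53
tcp_pos: [470.6, -332.6, 322.0]
tcp_rot: [0.001, 0.991, 0.13, 0.001]
wrist_force: [-3.4, 9.4, 42.3]
gripper_width: 17.1
gripper_force: 21.2
```

Upward force of 42 N means something is pressing under a fingertip. I'll save a picture, open and see how the force responds.

```bash
python3 - <<'E'
from cell import imaging
import cv2,pickle
i=imaging.get_image("wrist");pickle.dump(i,open("w5.pkl","wb"))
E
python3 -m creep '[[[0,0,0,0,0,0,0.3],[0,0,0,0,0,0,0],[0,0,0,0,0,0,0]]]'
python3 - <<'E'
from cell import imaging
import cv2,pickle,numpy as np
a=pickle.load(open("w5.pkl","rb"));b=imaging.get_image("wrist");pickle.dump(b,open("w6.pkl","wb"))
f=lambda i:cv2.resize(i["color"][170:350,240:400],(400,450),interpolation=cv2.INTER_CUBIC)
cv2.imwrite("pics/z5.png",np.hstack([f(a),f(b)]))
E
```

```text
clock: 7.83
tcp_pos: [470.4, -333.0, 320.3]
tcp_rot: [0.001, 0.991, 0.13, 0.001]
wrist_force: [0.8, -1.9, 11.7]
gripper_width: 42.5
gripper_force: 6.1
```

View pics/z5.png

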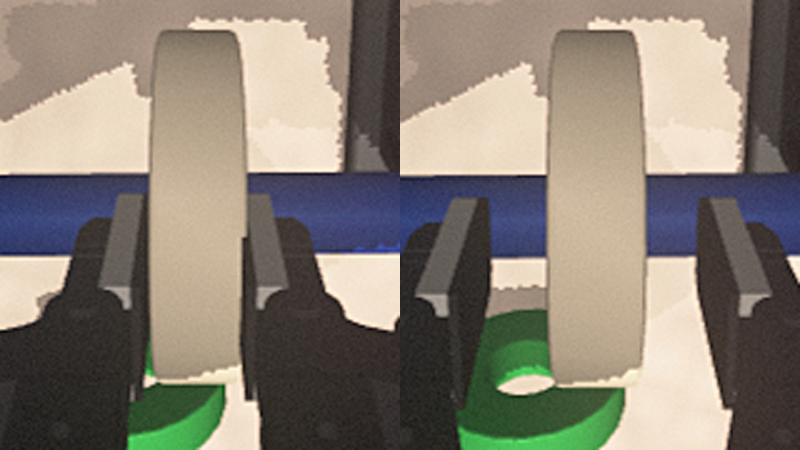

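Left half is a centred pinch (pads 148/242, ring between). The residual force with the fingers open shows the tips were just touching the shank. I'll raise ~5 mm so they clear it and close gently again.

```bash
python3 -m creep '[[[0,0,0,0,0,-0.5,0],[0,0,0,0,0,0,0.1],[0,0,0,0,0,0,0.2],[0,0,0,0,0,0,0.3],[0,0,0,0,0,0,0.4],[0,0,0,0,0,0,0.45],[0,0,0,0,0,0,0.5],[0,0,0,0,0,0,0.55]]]' 40
python3 -m creep '[[[0,0,0,0,0,0,0.6],[0,0,0,0,0,0,0.6],[0,0,0,0,0,0,0.6]]]'
python3 -m creep '[[[0,0,0,0,0,0,0.65],[0,0,0,0,0,0,0.65],[0,0,0,0,0,0,0.65]]]'
```

```text
clock: 8.55
tcp_pos: [469.9, -332.6, 324.6]
tcp_rot: [-0.0, 0.991, 0.13, -0.0]
wrist_force: [1.6, 0.9, -0.2]
gripper_width: 19.3
gripper_force: 0.0
clock: 8.8
tcp_pos: [469.9, -332.5, 324.7]
tcp_rot: [-0.0, 0.991, 0.13, -0.0]
wrist_force: [0.5, -0.5, -1.0]
gripper_width: 17.3
gripper_force: 0.0
clock: 9.05
tcp_pos: [469.9, -332.5, 324.7]
tcp_rot: [-0.0, 0.991, 0.13, -0.0]
wrist_force: [-0.9, 1.3, 0.4]
gripper_width: 14.9
gripper_force: 0.7
```

```bash
python3 -m creep '[[[0,0,0,0,0,0,0.7],[0,0,0,0,0,0,0.7],[0,0,0,0,0,0,0.7]]]'
python3 -m creep '[[[0,0,0,0,0,0,0.75],[0,0,0,0,0,0,0.75],[0,0,0,0,0,0,0.75]]]'
python3 - <<'E'
from cell import imaging
import cv2,pickle
i=imaging.get_image("wrist");pickle.dump(i,open("w7.pkl","wb"))
g=i["color"].astype(int)
for y in (215,235,245,250,255,260,265,270,280,290,300): print(y,g[y,286:350:2].sum(1)//3)
E
```

```text
clock: 9.3
tcp_pos: [469.9, -332.4, 324.7]
tcp_rot: [-0.0, 0.991, 0.13, -0.0]
wrist_force: [-0.8, 4.3, 2.1]
gripper_width: 12.8
gripper_force: 2.0
clock: 9.55
tcp_pos: [469.9, -332.4, 324.7]
tcp_rot: [-0.0, 0.991, 0.13, -0.0]
wrist_force: [-0.9, 3.9, 2.1]
gripper_width: 10.5
gripper_force: 2.3
215 [217 218 217 222 220 221 218 218 221 228 138 164 164 163 159 162 161 162
 165 162 157 157 159 161 162 159 160 159 142 209 221 218]
235 [163 157 162 163 167 119 115 110 112 116 126 178 179 177 180 178 176 174
 175 175 175 172 178 170 172 173 173 174 171 111  72  71]
245 [ 77  85  79  85  81  78  79  83  83  82 130 184 185 183 185 184 182 183
 182 185 183 182 181 178 177 179 177 179 176 128  82  83]
250 [ 85  90  90  95  97 102  99  97  95  50 124 180 182 184 182 183 187 186
 184 185 183 183 183 177 182 177 177 176 176 132  90  92]
255 [ 94  93  87  99  97 100 101  96  87  51 126 178 181 183 183 180 187 180
 183 184 183 184 181 180 180 181 179 179 179 128  91  97]
260 [ 62  55  52 106  98 101 100 101  75  54 117 175 179 181 184 179 184 182
 183 184 183 182 187 183 185 184 181 184 181 130  58  60]
265 [ 55  52  72  97  97  98  96 102  56  48 115 177 182 182 178 178 182 178
 185 178 181 173  39  59  99  99  95  94  96  92  56  59]
270 [ 57  52  93  96  98  97  95  98  49  46 112 177 174 177 179 178 175 178
 179 177 179 170  44  52 104  98  99  97 100  91  56  59]
280 [ 52  83  96  97  95  96  99  76  55  44 106 171 177 167 168 172 175 170
 173 174 174 160  44  53  78  94  98  97  93  94  86  56]
290 [ 51  55  49  56  46  63 162  77  58  52  93 166 168 166 169 167 168 166
 163 167 166 143  40  61  75 161  47  52  52  50  55  53]
300 [ 44  46  49  51  48  51  50  51  56  47  69 161 156 158 157 162 163 158
 160 164 161 133  41  54  48  47  47  47  55  55  47  52]
```

The numbers show both pads at equal height, left pad on the ring's face, width still falling as commanded and little force. I'll close further in small steps and see where it truly stops.

```bash
for c in 1; do python3 -m creep '[[[0,0,0,0,0,0,0.8],[0,0,0,0,0,0,0.8],[0,0,0,0,0,0,0.8]]]' 40; python3 -m creep '[[[0,0,0,0,0,0,0.85],[0,0,0,0,0,0,0.85],[0,0,0,0,0,0,0.85]]]'; python3 -m creep '[[[0,0,0,0,0,0,0.9],[0,0,0,0,0,0,0.9],[0,0,0,0,0,0,0.9]]]';done | grep -v rot
python3 - <<'E'
from cell import imaging
import pickle
i=imaging.get_image("wrist");pickle.dump(i,open("w8.pkl","wb"))
g=i["color"].astype(int)
for y in (215,240,255,262,268,280,290): print(y,g[y,286:350:2].sum(1)//3)
E
```

```text
clock: 9.85
tcp_pos: [470.0, -332.7, 324.7]
wrist_force: [-0.3, 1.1, 1.2]
gripper_width: 8.8
gripper_force: 10.7
clock: 10.1
tcp_pos: [470.0, -332.7, 324.8]
wrist_force: [-1.5, 1.3, 3.0]
gripper_width: 7.8
gripper_force: 40.9
clock: 10.35
tcp_pos: [470.0, -332.7, 324.8]
wrist_force: [-0.6, 0.0, 2.9]
gripper_width: 8.3
gripper_force: 40.9
215 [219 217 218 220 220 216 220 218 217 217 223 135 160 162 162 159 161 159
 158 164 163 162 160 160 157 158 159 155 157 141 211 220]
240 [ 80  78  73  76  75  76  76  79  80  80  75 132 182 180 184 183 179 176
 178 178 178 178 177 174 175 176 177 174 172 175 113  80]
255 [ 90  94  96  91  93  96  98 101  97 101  53 128 176 182 181 182 180 187
 185 184 185 183 181 181 182 182 182 180 180 176 120  93]
262 [ 56  59  56  53  90 100  99  95  94  87  44 122 175 181 181 180 180 180
 186 185 176 173 177 172 176 175 171 176 184 176 116  51]
268 [ 61  60  63  60 100  93  98  97  95  81  58 122 177 178 175 175 178 180
 174 182 141  52  83  98  99  94  98  91 168 184 113  60]
280 [ 49  56  51  99  93  98  96  94 103  48  46  98 170 173 175 169 173 170
 173 175 104  52  53  99  94  98  95  91 105  52  56  52]
290 [ 44  46  49  49  54  48  47  67 162  45  57  89 164 166 168 165 161 167
 167 171  97  52  47 170  81  43  53  49  46  52  50  51]
```

Firm grip: stopped at 8 mm with 41 N. I'll raise the grip to 70 N, lift 6.5 mm and check that the ring's weight is carried and it stays put in the wrist view.

```bash
python3 -m creep '[[[0,0,0,0,0,0,1],[0,0,0,0,0,0,1],[0,0,0,0,0,-0.2,1],[0,0,0,0,0,-0.2,1],[0,0,0,0,0,-0.25,1],[0,0,0,0,0,0,1],[0,0,0,0,0,0,1],[0,0,0,0,0,0,1]]]' 70
python3 - <<'E'
from cell import imaging
import pickle
i=imaging.get_image("wrist");pickle.dump(i,open("w9.pkl","wb"))
for n in (8,9):
  g=pickle.load(open(f"w{n}.pkl","rb"))["color"].astype(int)
  for y in (200,215,280): print(n,y,g[y,300:350:2].sum(1)//3)
  b=(g[...,0]-g[...,2])>40
  for x in (270,362,380): r=b[200:300,x].nonzero()[0]+200; print("shank",x,r.min() if len(r) else 0,r.max() if len(r) else 0)
  print("ringtop", [(x,(g[150:230,x].sum(1)//3)[::4].tolist()) for x in (325,)])
E
```

```text
clock: 11.07
tcp_pos: [469.9, -332.5, 331.1]
tcp_rot: [-0.0, 0.991, 0.13, -0.0]
wrist_force: [0.3, 0.1, -5.3]
gripper_width: 7.6
gripper_force: 70.9
8 200 [143 145 147 148 124 156 151 151 147 146 149 147 150 146 149 148 141 150
 146 142 146 142 160 225 220]
8 215 [218 217 217 223 135 160 162 162 159 161 159 158 164 163 162 160 160 157
 158 159 155 157 141 211 220]
8 280 [ 94 103  48  46  98 170 173 175 169 173 170 173 175 104  52  53  99  94
  98  95  91 105  52  56  52]
shank 270 242 266
shank 362 245 263
shank 380 244 266
ringtop [(325, [147, 149, 150, 146, 143, 140, 143, 213, 114, 129, 136, 140, 149, 151, 152, 158, 157, 166, 163, 164])]
9 200 [144 148 142 147 127 149 148 149 151 149 146 152 146 146 147 150 148 147
 145 148 147 143 161 222 221]
9 215 [217 218 216 221 130 163 159 162 163 158 161 160 157 159 162 161 159 157
 161 155 159 158 138 213 219]
9 280 [101  97  75  48  38 177 175 171 170 171 173 173 179  35  48  79  94  94
  96  98  97  87  54  58  58]
shank 270 238 260
shank 362 240 260
shank 380 239 260
ringtop [(325, [147, 148, 142, 145, 146, 136, 154, 211, 116, 128, 133, 139, 146, 147, 158, 158, 159, 162, 165, 167])]
```

Held: the weight shows (−5.3 N) and the ring is fixed in the wrist frame, lifted 6.4 mm. Drawing outward along −y of the tool while watching forces.

```bash
python3 -m creep '[[[0,0,0,0,-0.7,0,1],[0,0,0,0.01,-0.7,0,1],[0,0,0,0,-0.7,0,1],[0,0,0,0.01,-0.7,0,1],[0,0,0,0,-0.7,0,1]]]' 
python3 -m creep '[[[0,0,0,0,-0.5,0,1],[0,0,0,0.01,-0.5,0,1],[0,0,0,0,-0.5,0,1]]]'
```

```text
clock: 11.53
tcp_pos: [460.8, -297.7, 331.2]
tcp_rot: [-0.0, 0.991, 0.13, -0.0]
wrist_force: [0.8, -0.3, -3.7]
gripper_width: 7.4
gripper_force: 70.9
clock: 11.78
tcp_pos: [457.2, -283.6, 331.3]
tcp_rot: [0.0, 0.991, 0.13, 0.0]
wrist_force: [0.5, 0.2, -4.4]
gripper_width: 7.2
gripper_force: 70.9
```

```bash
python3 -m creep '[[[0,0,0,0,-0.6,0,1],[0,0,0,0.01,-0.6,0,1],[0,0,0,0,-0.6,0,1]]]' |egrep 'pos|force'
python3 -m creep '[[[0,0,0,0,-0.6,0,1],[0,0,0,0.01,-0.6,0,1],[0,0,0,0,-0.6,0,1],[0,0,0,0,-0.6,0,1]]]' |egrep 'pos|force'
python3 -m creep '[[[0,0,0,0,-0.6,0,1],[0,0,0,0.01,-0.6,0,1],[0,0,0,0,-0.6,0,1]]]' |egrep 'pos|force|width'
```

```text
tcp_pos: [452.6, -266.2, 331.2]
wrist_force: [0.4, -0.6, -4.4]
gripper_force: 70.9
tcp_pos: [446.4, -243.0, 331.2]
wrist_force: [-0.3, 0.1, -4.1]
gripper_force: 70.9
tcp_pos: [441.9, -225.6, 331.2]
wrist_force: [-0.1, 0.1, -4.3]
gripper_width: 7.2
gripper_force: 70.9
```

The ring is off the tip with no side force. I'll clear it, raise 80 mm, and hover beside the free rest with a 32° turn.

```bash
python3 -m creep '[[[0,0,0,0,-1,0,1],[0,0,0,0,-1.5,0,1],[0,0,0,0,-1.5,0,1],[0,0,0,0,0,-1.5,1],[0,0,0,0,0,-2.5,1],[0,0,0,0,0,-2.5,1],[0,0,0,0,0,-1.5,1]]]' |egrep 'pos|force'
python3 -m creep '[[[0,0,0,1.0,-1.6,0,1],[0,0,0,1.41,-2.32,0,1],[0,0,0,1.41,-2.32,0,1],[0,0,0,1.41,-2.32,0,1],[0,0,0,1.41,-2.32,0,1],[0,0,0,1.41,-2.32,0,1],[0,0,0,1.41,-2.32,0,1],[0,0,0,1.41,-2.32,0,1]]]' |egrep 'pos|force'
python3 -m creep '[[[0,0,0,1.41,-2.32,0,1],[0,0,0,1.41,-2.32,0,1],[0,0,0,1.41,-2.32,0,1],[0,0,0,1.41,-2.32,0,1],[0,0,0,1.41,-2.32,0,1],[0,0,0,1.41,-2.32,0,1],[0,0,0,1.41,-2.32,0,1],[0,0,0,1.41,-2.32,0,1]]]' |egrep 'pos|force'
python3 -m creep '[[[0,0,5,0,0,0,1],[0,0,7,0,0,0,1],[0,0,7,0,0,0,1],[0,0,7,0,0,0,1],[0,0,6,0,0,0,1],[0,0,0,0,0,0,1],[0,0,0,0,0,0,1],[0,0,0,0,0,0,1]]]'
python3 - <<'E'
from cell import imaging
import cv2,pickle
i=imaging.get_image("wrist");pickle.dump(i,open("w10.pkl","wb"));cv2.imwrite("pics/w10.png",i["color"])
E
```

```text
tcp_pos: [431.6, -186.3, 413.2]
wrist_force: [1.6, -0.6, -4.1]
gripper_force: 71.0
tcp_pos: [489.8, 15.3, 411.1]
wrist_force: [0.4, -0.4, -3.1]
gripper_force: 70.9
tcp_pos: [550.5, 223.6, 411.0]
wrist_force: [1.1, 0.1, -4.3]
gripper_force: 70.9
clock: 15.2
tcp_pos: [551.0, 221.8, 411.1]
tcp_rot: [0.0, 0.989, -0.146, -0.0]
wrist_force: [-0.3, -0.0, -3.3]
gripper_width: 7.4
gripper_force: 70.9
```

View pics/w10.png

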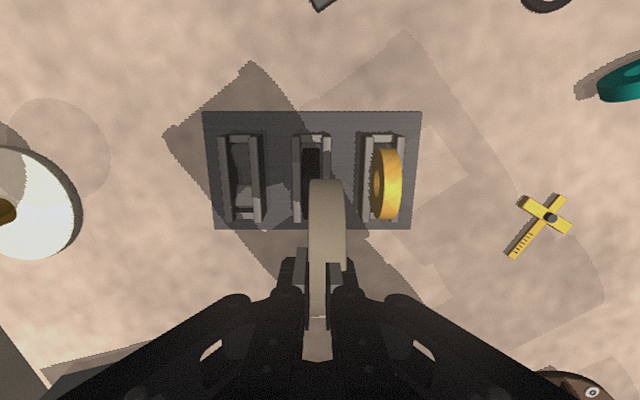

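The view shows the rack aligned with the tool: plate top edge at row 111 from x 202 to 421, brass at (386,185), black under the held ring at (311,160), and the free rest at x≈218–263, y≈135–222. From here I'll use numbers only.

Run:
```python
import pickle,numpy as np; from h import *
from cell import telemetry
W=pickle.load(open("w10.pkl","rb"));g=W["color"].astype(int).sum(2)//3
print(telemetry.observe()["tcp_rot"])
for y in (120,126,130,134,138,142,150,160,170,180,190,200,206,212,216,220,224,228): print(y,g[y,208:276:2])
print("plate top edge rows",[(x,int(np.argmax(-np.diff(g[95:130,x])))+95) for x in (280,300,330,350,360,400)])
print("plate bot",[(x,int(np.argmax(np.diff(g[215:245,x])))+215) for x in (360,380,400)])
print("ring cols",g[200,300:356:2],g[240,300:356:2])
```

```text
[ 4.30933226e-05  9.89244055e-01 -1.46274355e-01 -1.01053521e-04]
120 [56 59 62 61 62 63 59 59 62 61 65 61 55 65 66 57 66 54 61 64 65 60 64 64
 62 55 62 63 61 59 68 60 61 63]
126 [62 67 63 65 59 64 57 60 60 60 63 59 64 61 62 63 60 63 64 64 62 63 63 61
 63 67 62 66 62 60 65 66 64 64]
130 [54 58 56 55 59 59 62 60 57 54 60 55 51 55 53 62 59 55 61 56 63 61 59 59
 55 59 49 54 57 61 56 64 68 67]
134 [63 65 60 63 64 66 62 61 48 38 29 37 41 37 44 46 40 40 42 36 42 37 30 39
 36 39 37 33 52 55 64 63 60 59]
138 [60 57 62 60 67 84 81 85 75 25 23 79 79 83 83 83 85 89 84 81 60 83 83 92
 63 32 32 35 56 50 65 64 61 63]
142 [54 62 61 61 56 76 86 82 80 36 29 51 61 63 71 70 68 60 67 59 67 80 82 85
 68 31 35 33 58 52 64 57 63 65]
150 [62 59 59 57 59 70 79 86 83 50 30 37 59 61 62 63 64 60 67 60 56 72 79 81
 79 32 33 32 54 57 56 56 58 62]
160 [65 62 63 57 59 60 79 78 84 71 28 23 25 45 65 56 62 64 59 64 56 71 83 84
 85 46 35 33 48 56 54 59 60 65]
170 [62 55 64 63 63 63 67 75 77 78 44 24 32 29 25 57 50 59 61 62 56 67 82 80
 83 61 37 31 39 54 55 59 58 60]
180 [98 59 61 60 57 61 56 82 76 85 65 17 27 39 30 47 
[... 879 characters left out ...]
5 128  56  91  89  93  92  97  90]
224 [174 173 177 103  94  96  96  98 102  72  60  68  62  68  66  68  67  69
  66  65  67  64  59  66  91  98  99  99  97  95  93  93  94  96]
228 [166 168 170 122  88  91  89  94  92  92  93  78  62  63  65  64  61  60
  65  66  61  67  60  61  60  75  91  92  94  92  93  95  79  57]
plate top edge rows [(280, 110), (300, 110), (330, 110), (350, 110), (360, 110), (400, 110)]
plate bot [(360, 229), (380, 229), (400, 229)]
ring cols [ 60  27  36  35  59 114 114 113 114 112 109 112 111 110 110 113 110 107
 113 117 110 111  82  69  66  83 100  64] [ 98  98  99 105 104 138 143 143 142 137 140 138 141 138 137 135 137 139
 138 137 134 134 134  97 111 115 109 114]
```

Run:
```python
import pickle; from h import *
from scipy.spatial.transform import Rotation as R
np.set_printoptions(precision=1,suppress=True)
W=pickle.load(open("w10.pkl","rb"));p=np.array([551,221.8,411.1]);r=R.from_quat([.98924,-.14627,0,0])
t=lambda P:r.inv().apply(np.array(P)-p)
a,b=onz(W,(237.2,136.5),48),onz(W,(243,222.5),48)
print("ends tool",t(a),t(b),"centre",(a+b)/2,t((a+b)/2))
for q in ((225.5,142),(249.5,142),(231.5,216),(253.5,216)): print("inner",t(onz(W,q,48)))
print("brass cen",onz(W,(386,185),95), t(onz(W,(386,185),70)))
# held ring: rim top at d~154, cols at row 240 and mid
for c in (309.,344.5): 
  o,v=ray(W,(c,240)); o2,v2=r.inv().apply(o-p),r.inv().apply(v); k=(160-o2[2])/v2[2]; print("ring edge tool",o2+v2*k)
print("x dir ang",np.degrees(2*np.arctan2(-.14627,.98924)))
```

```text
ends tool [ 46.  -85.2 363.1] [-52.7 -86.4 363.1] centre [572.6 304.9  48. ] [ -3.4 -85.8 363.1]
inner [ 40.2 -98.3 363.1]
inner [ 40.2 -72.5 363.1]
inner [-44.6 -99.1 363.1]
inner [-44.6 -73.6 363.1]
brass cen [536.2 156.7  95. ] [ -1.8  72.4 341.1]
ring edge tool [ 18.9  -3.7 160. ]
ring edge tool [ 18.9  12.7 160. ]
x dir ang -16.821736855816514
```

Slot measures 25.6 × 98.7 mm (true 24 × 100), so the fix is good. The ring sits +5 mm along tool y in the grip, and the seat height means TCP z ≈ 247. Turn 0.6°, shift (−4.4, −90.8) mm, then descend with force checks.

```bash
python3 -m creep '[[[0,0,0.6,0,0,0,1],[0,0,0,-0.04,-1.68,0,1],[0,0,0,-0.1,-2,0,1],[0,0,0,-0.1,-2,0,1],[0,0,0,-0.1,-2,0,1],[0,0,0,-0.1,-1.4,0,1],[0,0,0,0,0,0,1],[0,0,0,0,0,0,1]]]'|egrep 'pos|rot|force'
python3 -m creep '[[[0,0,0,0,0,1,1],[0,0,0,0,0,2.5,1],[0,0,0,0,0,2.5,1],[0,0,0,0,0,2.5,1],[0,0,0,0,0,2,1],[0,0,0,0,0,1,1],[0,0,0,0,0,0,1],[0,0,0,0,0,0,1]]]'|egrep 'pos|force|width'
python3 - <<'E'
from cell import imaging
import pickle
i=imaging.get_image("wrist");pickle.dump(i,open("w11.pkl","wb"));g=i["color"].astype(int).sum(2)//3
for y in range(100,260,8): print(y,g[y,270:380:3])
E
```

```text
tcp_pos: [574.8, 310.0, 410.8]
tcp_rot: [0.0, 0.988, -0.152, -0.0]
wrist_force: [0.3, -1.3, -3.6]
gripper_force: 70.9
tcp_pos: [575.0, 308.9, 296.2]
wrist_force: [0.6, 0.2, -3.3]
gripper_width: 7.8
gripper_force: 70.7
100 [141 140 138 141 138 138 138 152 210 209 210 213 212 215 216 215 217 219
 209 206 209 207 207 202 199 199 198 197 197 197 199 196 200 200 201 196
 200]
108 [135 135 134 135 135 138 146 139 138 139 217 208 211 213 213 211 204 204
 205 207 205 212 211 208 206 204 200 198 193 200 201 204 204 206 211 210
 211]
116 [ 89  88  92  88  91  89  93  92  91  93  91  97 139 126 127 125 122 126
 127 124 125 122 125 127 123 121 125 125 126 119 125 128 120 123 120 124
 124]
124 [ 88  88  89  88  85  89  90  90  81  85  82  82  80  82  78 120 123 117
 123 120 123 123 121 120 121 123 122 118 118 121 120 121 123 124 116 122
 120]
132 [ 90  89  88  90  80  81  79  82  78  75  82  78  85  85  82  81 107 126
 119 123 123 125 125 120 123 121 124 121 123 121 123 121 125 121 121 124
 123]
140 [ 81  82  74  75  73  72  75  74  76  77  76  76  81  83  78  79  81  75
  96  80  78  79  74 113 
[... 1537 characters left out ...]
58 160 161 162 163 158 162 122  89  73  75  72  77  69  71  71  81  74
  71]
228 [130 128 123 126 125 126 121  99  85 106 102 105  67 162 172 168 171 168
 167 170 165 167 164 167 162 134  88  80  82  74  78  73  68  76  73  72
  72]
236 [130 127 130 124 128 125 126  87  79 105 104 105  73 169 177 176 175 175
 173 169 172 171 174 171 171 153  85  82  84  87  87  77  78  75  78  76
  71]
244 [123 120 122 100  89  85  86  86  96 103 106 105  69 171 183 188 185 184
 182 182 179 180 177 176 175 155  88  83  82  85  83  85  84  81  79  72
  78]
252 [106  84  88  82  86  88  87  84  79  95  95  91  66 173 182 184 181 182
 184 183 183 178 179 181 181 158  90  84  77  76  80  82  79  77  80  79
  77]
```

Run:
```python
import pickle; from h import *
from scipy.spatial.transform import Rotation as R
np.set_printoptions(precision=2,suppress=True)
W=pickle.load(open("w11.pkl","rb"));g=W["color"].astype(int).sum(2)//3
p=np.array([575,308.9,296.2]);r=R.from_quat([.98838,-.152,0,0]);t=lambda P:r.inv().apply(np.array(P)-p)
for y in (166,174,190,210): print(y,g[y,288:312],g[y,330:356])
for q in ((304.5,172),(338,172),(293,172),(350,172)): print(t(onz(W,q,48)))
o,v=ray(W,(326.8,244));o,v=r.inv().apply(o-p),r.inv().apply(v)
for d in (155,165,175): print("ring mid",o+v*(d-o[2])/v[2])
for c in (308,346.):
  o,v=ray(W,(c,244));o,v=r.inv().apply(o-p),r.inv().apply(v);print(o+v*(160-o[2])/v[2])
```

```text
166 [77 77 69 72 82 85 95 91 90 91 89 94 95 91 92 81 64 62 74 77 81 80 81 80] [ 81  82  80  80  80  85  67  53  66  84  92  94  89 109 158 176 174 178
 186 171 139 101 104 113 111 116]
174 [74 78 72 69 80 87 93 92 93 92 92 95 94 95 88 84 65 49 68 73 76 76 77 73] [ 74  80  80  72  80  77  64  46  71  88  90  92  95  97  95  93  92  89
  83  81  71  76 106 117 113 112]
190 [ 84  83  86  81  79  83  89  91  90  92  90  86  92  95  95  85  73  52
  44  63  77 103 134 131] [132 125 127 126 134 122 127 126 129 127 123 126 118 108  88  93  92  86
  92  86  77  67  71  74  73  70]
210 [ 88  81  84  86  80  72  89  89  94  88  95  93  94  90  94  88  90  70
  49  53  94 141 158 155] [155 150 154 152 153 155 153 148 149 147 153 152 147 154 131  99  89  92
  90  85  73  64  72  80  73  78]
[ 31.96  -8.85 248.2 ]
[ 31.88  15.42 248.2 ]
[ 31.99 -17.19 248.2 ]
[ 31.85  24.12 248.2 ]
ring mid [ 19.18   4.46 155.  ]
ring mid [ 14.4   4.8 165. ]
ring mid [  9.61   5.15 175.  ]
[ 16.82  -4.11 160.  ]
[ 16.76  13.56 160.  ]
```

Slot centre +3.4, ring +4.7 in tool y (slot width 24.3, matching): shift −1.3 mm and lower.

```bash
python3 -m creep '[[[0,0,0,0,-0.13,0,1],[0,0,0,0,0,0.8,1],[0,0,0,0,0,0.8,1],[0,0,0,0,0,0.6,1],[0,0,0,0,0,0,1]]]'|egrep 'pos|force'
python3 -m creep '[[[0,0,0,0,0,0.5,1],[0,0,0,0,0,0.5,1],[0,0,0,0,0,0.5,1],[0,0,0,0,0,0,1]]]'|egrep 'pos|force'
```

```text
tcp_pos: [574.7, 310.2, 272.5]
wrist_force: [-0.7, 0.8, -4.2]
gripper_force: 70.8
tcp_pos: [575.0, 310.3, 258.0]
wrist_force: [-1.0, -1.1, -4.0]
gripper_force: 70.8
```

No contact, so the ring is inside the slot. Lowering the last ~11 mm gently.

```bash
python3 -m creep '[[[0,0,0,0,0,0.3,1],[0,0,0,0,0,0.3,1],[0,0,0,0,0,0.2,1],[0,0,0,0,0,0,1]]]'|egrep 'pos|force'
python3 -m creep '[[[0,0,0,0,0,0.1,1],[0,0,0,0,0,0,1]]]'|egrep 'pos|force'
python3 -m creep '[[[0,0,0,0,0,0.1,1],[0,0,0,0,0,0,1]]]'|egrep 'pos|force'
```

```text
tcp_pos: [575.2, 310.4, 250.8]
wrist_force: [-0.5, -0.4, -3.4]
gripper_force: 70.8
tcp_pos: [575.3, 310.5, 250.2]
wrist_force: [-0.1, -0.4, -4.1]
gripper_force: 70.8
tcp_pos: [575.3, 310.5, 249.2]
wrist_force: [-0.1, 0.2, -4.3]
gripper_force: 70.8
```

```bash
python3 -m creep '[[[0,0,0,0,0,0.1,1],[0,0,0,0,0,0,1]]]'|egrep 'pos|force'
python3 -m creep '[[[0,0,0,0,0,0.1,1],[0,0,0,0,0,0,1]]]'|egrep 'pos|force'
```

```text
tcp_pos: [575.3, 310.6, 248.7]
wrist_force: [-2.3, -0.1, 3.3]
gripper_force: 72.0
tcp_pos: [575.3, 310.7, 248.4]
wrist_force: [-6.8, -0.7, 15.5]
gripper_force: 73.6
```

Seated (contact at z≈248.5, near the expected 247). Relieve, release gradually, then rise.

```bash
python3 -m creep '[[[0,0,0,0,0,-0.07,1],[0,0,0,0,0,0,0.8],[0,0,0,0,0,0,0.75],[0,0,0,0,0,0,0.7],[0,0,0,0,0,0,0.65],[0,0,0,0,0,0,0.6],[0,0,0,0,0,0,0.5],[0,0,0,0,0,0,0.4]]]' 20
python3 -m creep '[[[0,0,0,0,0,0,0.2],[0,0,0,0,0,0,0],[0,0,0,0,0,0,-0.1],[0,0,0,0,0,0,-0.1],[0,0,0,0,0,-0.3,-0.1],[0,0,0,0,0,-0.7,-0.1],[0,0,0,0,0,-1.5,-0.1],[0,0,0,0,0,-1.5,-0.1]]]'
python3 -m creep '[[[0,0,0,0,0,-3,-0.1],[0,0,0,0,0,-3,-0.1],[0,0,0,0,0,-3,-0.1],[0,0,0,0,0,-3,-0.1],[0,0,0,0,0,0,-0.1],[0,0,0,0,0,0,-0.1]]]'
python3 - <<'E'
from cell import imaging
import pickle; from h import *
i=imaging.get_image("wrist");pickle.dump(i,open("w12.pkl","wb"));g=i["color"].astype(int).sum(2)//3
for y in range(104,260,8): print(y,g[y,270:366:3])
s=imaging.get_image("scene");pickle.dump(s,open("s12.pkl","wb"))
d=pickle.load(open("d0.pkl","rb"))["scene"]
c=np.array([574,306,56.]);print("pred seat",proj(s,[c,c+[0,0,39],c-[0,0,20]]))
for X in range(440,466,2): print(X,s["color"][205:245:3,X].astype(int).sum(1)//3)
E
```

```text
clock: 19.05
tcp_pos: [575.3, 310.5, 247.8]
tcp_rot: [0.0, 0.988, -0.153, -0.0]
wrist_force: [-0.3, 0.5, -0.4]
gripper_width: 25.3
gripper_force: 0.0
clock: 19.72
tcp_pos: [575.1, 310.4, 288.5]
tcp_rot: [0.0, 0.988, -0.153, -0.0]
wrist_force: [0.5, -0.4, -0.6]
gripper_width: 47.1
gripper_force: 0.0
clock: 20.22
tcp_pos: [575.6, 310.7, 410.6]
tcp_rot: [-0.001, 0.988, -0.153, 0.002]
wrist_force: [-1.1, -0.5, -0.2]
gripper_width: 46.8
gripper_force: 0.0
104 [119 116 117 114 116 111 113 152 173 170 167 169 172 172 175 179 177 178
 169 169 172 170 165 157 160 158 159 167 161 162 163 161]
112 [114 115 115 106  63  67  64  61  74  67 100  94  98  93  93  97  96  97
  96  99  98  96  99  98 101 103 102 105 107  98 105 102]
120 [118 111 112 115  77  75  70  76  76  75  61  71 110 102 102 100 101  99
 101  98  99 101 101 100  97  98 100 100  97  99 100  97]
128 [119 113 119 118  68  73  69  71  73  72  74  62  63  80 103  96 100 101
 102 102 100 102 100 100  98  97  98 101 103  97 101  99]
136 [111 114 122 123  62  66  70  68  59  61  66  64  63  66  68  81 159 156
 157 157 160  69 106 116 104
[... 2188 characters left out ...]
26 32 32 36]
442 [91 92 91 50 52 26 24 25 26 30 51 85 45 43]
444 [88 92 91 33 24 35 49 55 59 96 94 95 83 45]
446 [87 93 65 64 65 65 60 57 58 55 55 54 57 95]
448 [ 89  92  65  66 114  64  75  67  55  56  54  68  54  94]
450 [ 93  93  92  72  57  65 107 124  55  84  98  78  47  68]
452 [ 95  94  85  68  53  67  54 100 113 105  96  83  49  59]
454 [ 93  93  66  57 105 125 126 121 115 108  99  86  55  58]
456 [ 91  92 173 115 121 126 127 125 117 110 101  72  25  31]
458 [ 92  94 172 173 120 124 128 125 119  98  57  57  58  65]
460 [ 94  93 169 176 119 124 125  93  64  65  56  58  58  63]
462 [ 95  94 129 157 111 101 114  80  80  82  82  80  52  51]
464 [97 96 90 89 96 52 83 82 83 82 82 81 52 52]
```

The ring stands upright and centred in the slot (x 314–332, walls either side), and the gripper is clear. Handing in.

```bash
python3 -c "
from cell import job_done
print(job_done())"
```

```text
the job is handed in; nothing more can be done
None
```

The nickel ring was drawn off the mandrel without being dropped and set on edge in the empty rest, where the last wrist image showed it upright and centred; I released it and handed in at about 20 s. One slip on the way: the fingertips pressed on the mandrel shank with up to 42 N while I was getting the grip. No other object was knowingly touched.

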